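Reset the punnet guide to its format stop

ROBOT

A 7-joint arm with a two-finger parallel gripper is mounted at the origin on the work surface. World frame = base frame: x ahead of the robot, y to its left, z up, the work surface at z = 0. Lengths are in m, angles in degrees, forces in N, time in s.
With the tool pointing down it reaches from about 0.425 to 0.875 m from the base axis. Payload 4.7 kg.
Tool frame: the origin (TCP) lies at the very end of the fingers, on their centre line; the grasp point (between the pads) lies env.hold_point_z behind it (env.hold_point_z is the distance from the TCP to the grasp point, in m); z points along the fingers, y is the line along which they close (so a half turn about z gives the same grasp; the last joint's range is limited). The gripper opens to 87 mm and grips with 3 to 60 N. Pads are 19 mm wide; open, the fingers measure 117 mm over their backs; the gripper's body (75 mm by 190 mm) begins 51 mm behind the grasp point.
Start: joints at [-70.869, 18.392, -4.016, 83.108, 1.295, 78.541, -3.26], TCP at [0.204, 0.617, 0.223] pointing down, gripper open.
Joint ranges: [-163.93, 163.93], [-17.29, 119.83], [-79.2, 71.16], [3.27, 140.29], [-89.18, 269.18], [5.43, 117.66], [-154.24, 154.24]. Speed limits (degrees/s): [147.25, 147.25, 180, 180, 180, 180, 180].

INTERFACE

Orientations are given as [roll, pitch, yaw] about the fixed x, y, z axes, in that order (R = Rz(yaw) Ry(pitch) Rx(roll)).
In Python, from cell import env gives the robot as it stands.
- The arm moves only by the shell command python3 -m jog 'ROWS' [FORCE]. ROWS is JSON, a list of rows, each an object with "dp": the shift along the tool's x, y, z in cm, a list of three; "twist": the turn about the tool's z in degrees; "fingers": the opening, from 0 (shut) to 1 (fully open). A call has 1 to 8 rows; each row is the pose to reach, as a shift and turn from the pose commanded when the call began, along the tool's axes at that moment; what a row does not reach only later rows make up. A row lasts 1/8 s, in which the tool goes at most 62.5 mm and 10.7 degrees, less where a joint would pass 70% of its speed; a pose out of reach is approached as far as the arm can. A call with a gripper value outside its range is refused whole. The fingers move at their own pace and stop on an object; FORCE is the grip in N (left out, the last holds). Time passes only in rows, so rows that repeat a pose let the fingers close. It gives the time, the measured TCP pose, the force, the opening and the grip force at its end, in the units of the state.
- env.get_obs(): the state, without advancing time (a new reading comes with each control period).
- env.read_camera(name): name is "side" or "top"; returns a dict with "pixels" (480x640x3 uint8, blue, green, red), "depth" (480x640 float32, m along the optical axis (not along the pixel's ray), 0 where there is no reading), "fx", "fy", "cx", "cy" (pixels), "k1" (the pictures are not rectified: a ray, as slopes to the right and down, at radius r is drawn at 1 + k1 r^2 times it, then the intrinsics apply), "rvec" (rotation vector, rad) and "tvec" (3), from world to camera coordinates, as OpenCV has them. Camera axes: x right, y down, z forward; pixel columns grow to the right and rows downward; lengths in m; the calibration is good to about 2 mm. A picture is of the moment at which its call begins.
- env.sign_off(): hands the job in; it is judged then, once.
The state is a dict: "time_s": time; "qpos": joint angles; "joint_velocities": joint speeds; "effort": joint torques, N m; "tool_pos": TCP position; "tool_rot": TCP orientation; "force": force on the tool from outside, world axes, zero at the start; "wrist_torque": the same for the moment, N m; "grip_width": finger opening in m; "grasp_force": force on a finger pad.
Only numpy, scipy, OpenCV 4.12 (cv2) and the standard library are available. Lean on these libraries where they do the work, as an engineer would, in place of code of your own. Each camera call takes 0.05 s, during which the arm holds its last target. There are 200 camera calls.

TASK

Set the punnet guide on the packing bench for the next run: press down the thumb pad in the middle of the sliding guide to free its brake, keep it pressed while you push the guide along its rail until it rests against the stop that carries the double-pointed pointer plate, then let go so that the pad springs back up and the brake holds the guide there. Never shove the guide with the brake on, and leave the punnet, the meter and the berries where they stand.

Things in the scene. Friction and masses are not known exactly. Their poses are not given: they have to be found in the camera images.
- station: Fixed station; grey bed 285 x 470 mm, top at z 20 mm. Origin on the bench under the middle of the rail; y along the level rail, x across it over the bed, away from the robot. Rail 36 mm wide, top z 46 mm, between grey blocks at y -222 and +222 mm, 58 mm high. Scale bar beside it at x -41 mm, 58 mm high. Fixed white fence, 60 mm high, at y +218 mm, x 40 to 235 mm.
- guide (a joint): Position of the sliding guide along the rail, m: y of its middle in the station frame, grows to the station's +y. Its sprung friction brake holds it: some 13 to 19 N would be needed to drag it with the brake on, 1 to 3 N slide it with the brake free. It stays where it is left.
- guide_mid (a point): Middle of the sliding guide's aluminium saddle, 54 mm above the bench, right under pad_top. The saddle sits astride the rail, 100 mm along it by 66 mm across, top 60 mm above the bench; a white fence bar, 12 mm thick, up to 64 mm high, reaches 234 mm from its middle to the station's +x.
- release (a joint): How far the thumb pad is pressed down, m: 0 when up (brake on), 0.006 at its bottom. The brake lets go within the first 1 mm. The spring needs about 10 N to start and 13 N at the bottom, and lifts the pad again when it is let go.
- pad_top (a point): Middle of the upper face of the black ribbed thumb pad on the middle of the guide, moving with it; 74 mm above the bench when up. The level face is 50 mm long along the rail, between two raised lips, and 42 mm wide. The lips, one at each end along the rail, are 7 mm thick and 10 mm high: a fingertip that presses the face can push against either lip.
- format_stop_mid (a point): Middle of the stop to go to, at either end of the travel: steel block on the rail, 24 mm along it, 58 mm across, top at z 66 mm, with a flat dark pointer plate on it, 100 mm long across the rail, pointed at both ends, and a round clamp knob, 22 mm wide (top z 85 mm). Point 54 mm above the bench on the rail's centre line. The guide touches it when pad_top is 62 mm away, measured level.
- end_stop_mid (a point): The middle of the other stop, a bare steel block of the same size on the rail with no pointer plate, at the other end of the guide's travel. Same height and distances.
- punnet_mid (a point): Middle of an empty clear plastic punnet, 195 x 128 mm at the rim and 57 mm high, loose on the bench beside the station. Leave alone.
- meter_mid (a point): Middle of a black bench fruit meter, 105 x 85 mm and 145 mm high, loose on the bench on the station's other side. Leave alone.
- berry_a_mid (a point): Middle of a strawberry, 36 mm wide and 37 mm high, standing tip up on a paper sheet between the robot and the station. Leave alone.
- berry_b_mid (a point): Middle of a second strawberry like the first, on the same sheet. Leave alone.

How it is judged (in metres and radians):
On the way, in this order (a step that is already met when the one before it is completed fails the run):
1. the thumb pad is pressed down and the brake is free, before the guide is at the stop (value of joint release above 0.0015 m and horizontal distance between pad_top and format_stop_mid above 0.07 m), for 0.1 s.
2. the guide rests against the stop with the pointer plate, the pad still pressed (value of joint release above 0.001 m and horizontal distance between pad_top and format_stop_mid below 0.0645 m), for 0.1 s.
At the end, for the whole second after the job is handed in: The guide stands still against the stop with the pointer plate (gap under 2.5 mm) and the thumb pad is back up (within 0.7 mm), so that the brake holds (horizontal distance between pad_top and format_stop_mid below 0.0645 m and value of joint release below 0.0007 m and velocity of joint guide between -0.003 and 0.003 m/s); the robot touches nothing.
It fails at once if the guide is shoved along the rail (faster than 10 mm/s) with the brake on (pad pressed less than 0.3 mm) (value of joint release below 0.0003 m and horizontal distance between pad_top and format_stop_mid above 0.066 m and (velocity of joint guide above 0.01 m/s or velocity of joint guide below -0.01 m/s)).
It fails at once if the thumb pad is gripped and pulled upwards (value of joint release below -0.0015 m).
It fails at once if the punnet, the meter or a berry is moved by more than 15 mm or lifted (distance of any of punnet_mid, meter_mid, berry_a_mid, berry_b_mid from where it was at the start of the episode above 0.015 m).
It also fails if it takes over 35 s, if anything falls off the work surface, if the arm or the gripper's body presses on something with over 40 N, if the wrist force passes 120 N, or if a joint passes its speed limit or range.

## Working session

There is one attempt and no reset: what is moved stays moved. The work goes in short steps, Python scripts to look and compute and a shell command to move; the robot and the scene stay as the last step left them, time stands still between calls to the robot, and variables do not carry over. Pictures are saved under pics/ and viewed, at most 10 in all, crops included, and the job is handed in when it is done.

```bash
mkdir -p pics; cat > h.py <<'E'
import numpy as np,cv2
from cell import env
def snap(n):
    c=env.read_camera(n);np.savez(f'/tmp/{n}.npz',**c);return c
def world(c,u,v,z=None):
    "pixel -> world; on plane z if given else by depth"
    x,y=(u-c['cx'])/c['fx'],(v-c['cy'])/c['fy']
    a,b=x,y
    for _ in range(20):
        s=1+c['k1']*(a*a+b*b);a,b=x/s,y/s
    R=cv2.Rodrigues(np.array(c['rvec'],float))[0];t=np.array(c['tvec'],float).ravel()
    d=R.T@np.array([a,b,1]);o=-R.T@t
    k=(z-o[2])/d[2] if z is not None else float(np.median(c['depth'][v-1:v+2,u-1:u+2]))
    return o+k*d
E
python3 - <<'E'
from h import *
for n in('side','top'):
    c=snap(n);cv2.imwrite(f'pics/{n}0.png',c['pixels'])
o=env.get_obs();print({k:np.round(v,3) for k,v in o.items()},env.hold_point_z)
E
```

```text
{'time_s': np.float64(0.1), 'qpos': array([-70.869,  18.434,  -4.017,  83.167,   1.296,  78.54 ,  -3.259]), 'joint_velocities': array([ 0.022, -0.131, -0.051, -0.104,  0.013,  0.027, -0.056]), 'effort': array([ 0.0000e+00, -4.9257e+01, -4.0600e-01, -3.1339e+01, -6.4000e-02,
        4.0000e-02,  0.0000e+00]), 'tool_pos': array([0.204, 0.617, 0.222]), 'tool_rot': array([-1.79903e+02,  6.00000e-03,  1.61682e+02]), 'force': array([-0.265,  0.403,  0.45 ]), 'wrist_torque': array([ 0.046, -0.03 , -0.03 ]), 'grasp_force': np.float64(0.0), 'grip_width': np.float64(0.087)} 0.0187
```

View pics/top0.png

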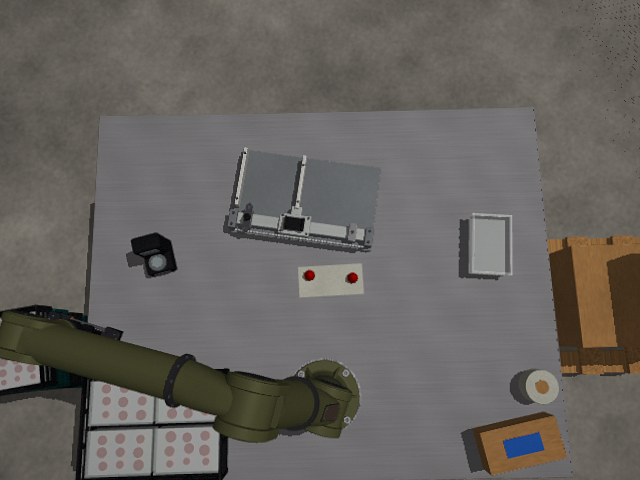

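View pics/side0.png

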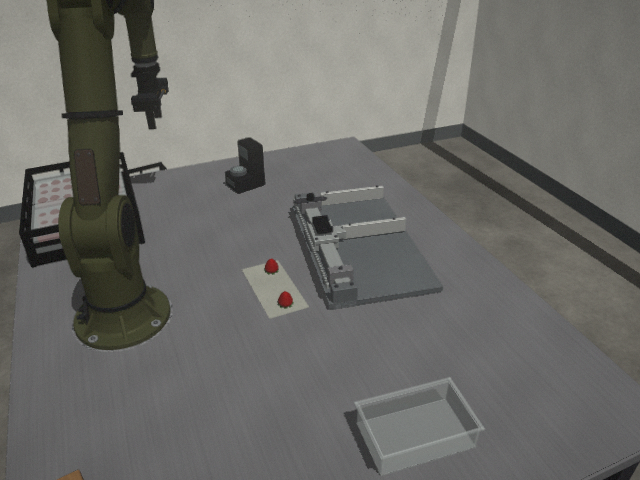

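The top view shows the guide with its black pad at about (294,224). One stop is near (247,217) and the other near (352,233). I'll enlarge that area.

```bash
python3 - <<'E'
from h import *
c=dict(np.load('/tmp/top.npz'));p=c['pixels'][195:257,220:384]
s=dict(np.load('/tmp/side.npz'))['pixels'][180:305,285:365]
a=cv2.resize(p,None,fx=4.8,fy=4.8,interpolation=cv2.INTER_CUBIC)
cv2.imwrite('pics/topc.png',a)
cv2.imwrite('pics/sidec.png',cv2.resize(s,None,fx=4.8,fy=4.8,interpolation=cv2.INTER_CUBIC))
E
```

```text
(no output)
```

View pics/topc.png

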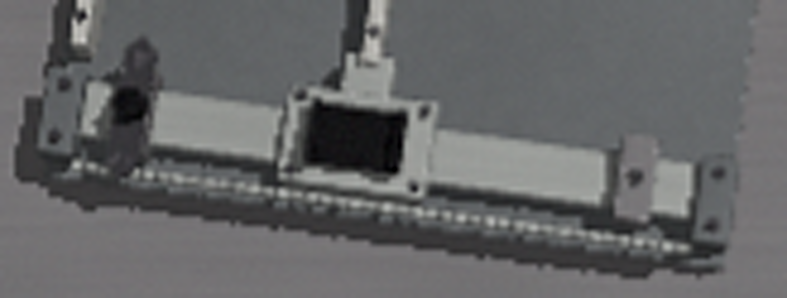

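View pics/sidec.png

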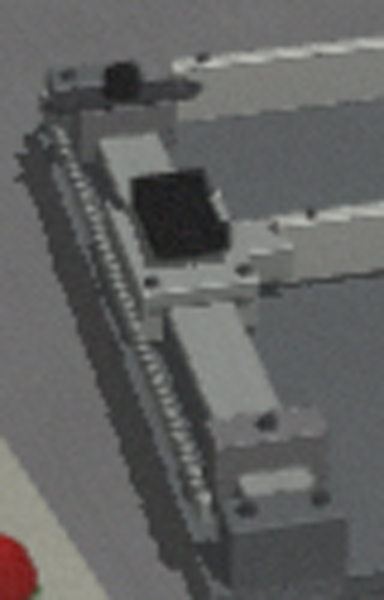

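The crops show the pointer plate and dark knob on the left stop (knob at crop (130,105)). The pad centre is at crop (355,138), and the bare stop is on the right at (636,178). So the guide has to move to the robot's left.

```bash
python3 - <<'E'
from h import *
c=dict(np.load('/tmp/top.npz'))
f=lambda x,y:((x+.5)/4.8-.5+220,(y+.5)/4.8-.5+195)
P={}
for n,x,y,z in[('pad',355,138,.076),('knob',130,104,.085),('end',636,178,.066),('blkL',60,107,.058),('blkR',714,198,.058)]:
    u,v=f(x,y);P[n]=world(c,u,v,z);print(n,P[n].round(4),world(c,round(u),round(v)).round(4))
for n in('side',):
    s=dict(np.load('/tmp/side.npz'));g=lambda x,y:((x+.5)/4.8-.5+285,(y+.5)/4.8-.5+180)
    print('side pad',world(s,*g(182,212),.076).round(4),'knob',world(s,*g(122,66),.085).round(4))
d=P['blkL']-P['blkR'];print('len',np.linalg.norm(d[:2]),'yaw of rail +y',np.degrees(np.arctan2(d[1],d[0])))
print('pad-stop',np.linalg.norm((P['pad']-P['knob'])[:2]))
R=env.get_obs()['tool_rot'];print(R)
from scipy.spatial.transform import Rotation as Ro
M=Ro.from_euler('xyz',R,degrees=True).as_matrix();print(M.round(3))
t=P['pad']-env.get_obs()['tool_pos'];print('tool shift cm',(M.T@t*100).round(2), np.hypot(*P['pad'][:2]),np.hypot(*P['knob'][:2]))
E
```

```text
pad [0.5396 0.0827 0.076 ] [0.5413 0.0815 0.0733]
knob [0.5641 0.2305 0.085 ] [0.5646 0.2293 0.0863]
end [ 0.5101 -0.1036  0.066 ] [ 0.5082 -0.103   0.0703]
blkL [0.5694 0.2815 0.058 ] [0.5691 0.2819 0.0576]
blkR [ 0.4968 -0.1558  0.058 ] [ 0.4961 -0.1546  0.059 ]
side pad [0.5442 0.085  0.076 ] knob [0.5693 0.2386 0.085 ]
len 0.443237332103502 yaw of rail +y 80.57248769018159
pad-stop 0.14981051388992536
[-1.79902983e+02  6.23151559e-03  1.61682078e+02]
[[-0.949  0.314 -0.   ]
 [ 0.314  0.949 -0.002]
 [-0.    -0.002 -1.   ]]
tool shift cm [-48.61 -40.11  14.63] 0.5458723130142477 0.609347573851589
```

```bash
python3 -m jog '[{"dp":[-2,-1.6,0],"twist":0,"fingers":0},{"dp":[-5,-4.1,0],"twist":0,"fingers":0},{"dp":[-9,-7.4,0],"twist":-1,"fingers":0},{"dp":[-13,-10.7,0],"twist":-3,"fingers":0},{"dp":[-17,-14,0],"twist":-5,"fingers":0},{"dp":[-21,-17.3,0],"twist":-7,"fingers":0},{"dp":[-24,-19.8,0],"twist":-9,"fingers":0},{"dp":[-25,-20.6,0],"twist":-9,"fingers":0}]' 10
cat >> h.py <<'E'
from scipy.spatial.transform import Rotation as Ro
def togo(t):
    o=env.get_obs();M=Ro.from_euler('xyz',o['tool_rot'],degrees=True).as_matrix()
    print('tool shift cm',(M.T@(np.array(t)-o['tool_pos'])*100).round(2),'y axis',np.degrees(np.arctan2(M[1,1],M[0,1])).round(2),'t',o['time_s'],'F',np.round(o['force'],1),'pos',np.round(o['tool_pos'],4))
E
python3 -c "
from h import *
togo([.5405,.083,.12])"
```

```text
time_s: 1.1
tool_pos: [0.3784, 0.3404, 0.2224]
tool_rot: [-180.0, 0.0, 170.4]
force: [0.1, 0.3, -0.9]
grip_width: 0.0151
grasp_force: 0.0
tool shift cm [-20.27 -22.68  10.25] y axis 80.42 t 1.1 F [ 0.1  0.3 -0.9] pos [0.3784 0.3404 0.2224]
```

```bash
python3 -m jog '[{"dp":[-2,-2.2,0],"twist":0,"fingers":0},{"dp":[-5,-5.5,1],"twist":0,"fingers":0},{"dp":[-9,-10,2],"twist":0,"fingers":0},{"dp":[-13,-14.5,4],"twist":0,"fingers":0},{"dp":[-16.5,-18.4,6],"twist":0,"fingers":0},{"dp":[-19,-21.3,8],"twist":0,"fingers":0},{"dp":[-20.3,-22.7,9.5],"twist":0,"fingers":0},{"dp":[-20.3,-22.7,10],"twist":0,"fingers":0}]'
python3 - <<'E'
from h import *
for n in('side','top'):
    c=snap(n)
    b=c['pixels'][150:310,260:400] if n=='side' else c['pixels'][180:270,220:384]
    cv2.imwrite(f'pics/{n}1.png',cv2.resize(b,None,fx=(3.7 if n=='side' else 4.8),fy=(3.7 if n=='side' else 4.8),interpolation=cv2.INTER_CUBIC))
togo([.5405,.083,.074])
E
```

```text
time_s: 2.1
tool_pos: [0.5402, 0.0857, 0.1212]
tool_rot: [-179.9, -0.1, 170.6]
force: [-0.3, 1.2, 1.0]
grip_width: 0.0004
grasp_force: 0.0
tool shift cm [-0.17 -0.47  4.79] y axis 80.77 t 2.2 F [-0.2 -0.4 -0.4] pos [0.5396 0.0879 0.1219]
```

View pics/side1.png

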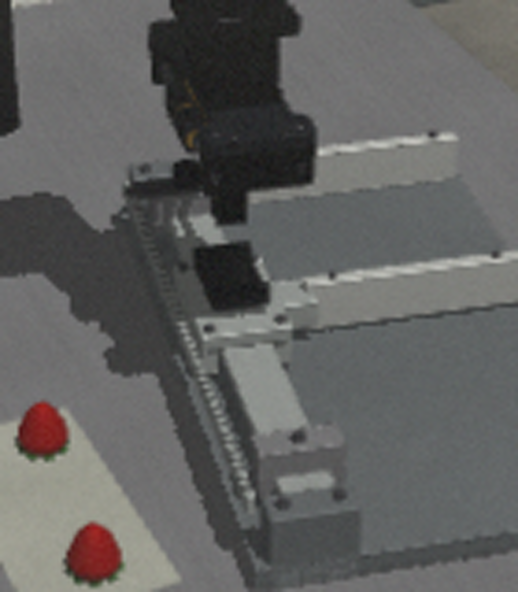

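View pics/top1.png

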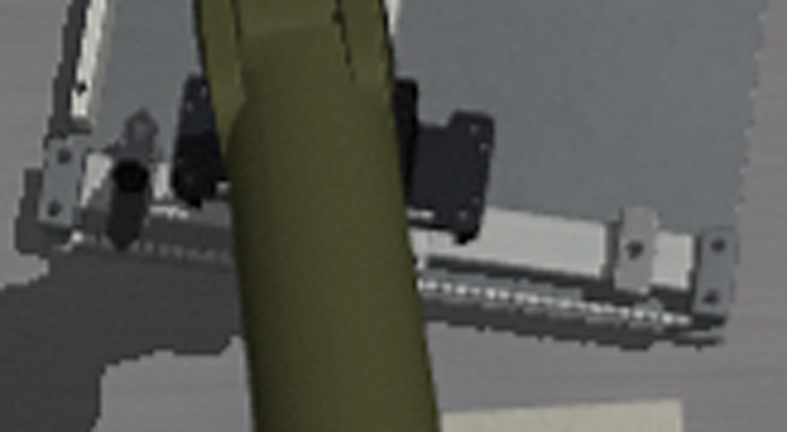

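The side crop shows the shut fingertip at about (232,222), right above the black pad at about (230,275). In the top crop the arm hides the pad. I'll check the tip's offset from the pad in the side view.

```bash
python3 - <<'E'
from h import *
s=dict(np.load('/tmp/side.npz'));g=lambda x,y:((x+.5)/3.7-.5+260,(y+.5)/3.7-.5+150)
print(world(s,*g(232,220),.122).round(4),'pad',world(s,*g(231,274),.076).round(4))
togo([.5415,.083,.074])
E
```

```text
[0.5431 0.0833 0.122 ] pad [0.5432 0.0858 0.076 ]
tool shift cm [-0.27 -0.45  4.79] y axis 80.77 t 2.2 F [-0.2 -0.4 -0.4] pos [0.5396 0.0879 0.1219]
```

```bash
python3 -m jog '[{"dp":[-0.15,-0.2,1.5],"twist":0,"fingers":0},{"dp":[-0.15,-0.2,3],"twist":0,"fingers":0},{"dp":[-0.15,-0.2,4],"twist":0,"fingers":0},{"dp":[-0.15,-0.2,4.4],"twist":0,"fingers":0},{"dp":[-0.15,-0.2,4.4],"twist":0,"fingers":0}]'; python3 -m jog '[{"dp":[0,0,0.3],"twist":0,"fingers":0},{"dp":[0,0,0.5],"twist":0,"fingers":0},{"dp":[0,0,0.7],"twist":0,"fingers":0},{"dp":[0,0,0.7],"twist":0,"fingers":0}]'
```

```text
time_s: 2.82
tool_pos: [0.5416, 0.0838, 0.0783]
tool_rot: [-180.0, -0.0, 170.7]
force: [-0.7, 0.6, -0.1]
grip_width: 0.0003
grasp_force: 0.0
time_s: 3.32
tool_pos: [0.5421, 0.0839, 0.0732]
tool_rot: [179.9, 0.0, 170.7]
force: [-3.8, 0.2, 10.6]
grip_width: 0.0005
grasp_force: 5.0
```

```bash
python3 -m jog '[{"dp":[0,0,0.2],"twist":0,"fingers":0},{"dp":[0,0,0.4],"twist":0,"fingers":0},{"dp":[0,0,0.4],"twist":0,"fingers":0},{"dp":[0,0,0.4],"twist":0,"fingers":0}]'
```

```text
time_s: 3.82
tool_pos: [0.5421, 0.0839, 0.0696]
tool_rot: [179.9, 0.0, 170.7]
force: [-5.3, -0.4, 11.4]
grip_width: 0.0008
grasp_force: 5.9
```

```bash
python3 -m jog '[{"dp":[0,0.3,0.05],"twist":0,"fingers":0},{"dp":[0,0.7,0.05],"twist":0,"fingers":0},{"dp":[0,1.2,0.05],"twist":0,"fingers":0},{"dp":[0,1.8,0.05],"twist":0,"fingers":0},{"dp":[0,2.4,0.05],"twist":0,"fingers":0},{"dp":[0,3,0.05],"twist":0,"fingers":0},{"dp":[0,3.5,0.05],"twist":0,"fingers":0},{"dp":[0,3.8,0.05],"twist":0,"fingers":0}]'
```

```text
time_s: 4.82
tool_pos: [0.5483, 0.1215, 0.0692]
tool_rot: [179.9, 0.0, 170.7]
force: [-4.3, -0.5, 11.5]
grip_width: 0.0006
grasp_force: 6.0
```

```bash
python3 -m jog '[{"dp":[0,0.4,0.05],"twist":0,"fingers":0},{"dp":[0,1,0.05],"twist":0,"fingers":0},{"dp":[0,1.6,0.05],"twist":0,"fingers":0},{"dp":[0,2.2,0.05],"twist":0,"fingers":0},{"dp":[0,2.8,0.05],"twist":0,"fingers":0},{"dp":[0,3.4,0.05],"twist":0,"fingers":0},{"dp":[0,3.9,0.05],"twist":0,"fingers":0},{"dp":[0,4.2,0.05],"twist":0,"fingers":0}]'; python3 -m jog '[{"dp":[0,0.2,0],"twist":0,"fingers":0},{"dp":[0,0.5,0],"twist":0,"fingers":0},{"dp":[0,0.8,0],"twist":0,"fingers":0},{"dp":[0,1,0],"twist":0,"fingers":0},{"dp":[0,1,0],"twist":0,"fingers":0}]'
```

```text
time_s: 5.82
tool_pos: [0.5551, 0.1631, 0.0689]
tool_rot: [179.9, 0.0, 170.7]
force: [-4.5, -1.7, 12.0]
grip_width: 0.0008
grasp_force: 6.1
time_s: 6.45
tool_pos: [0.5567, 0.1726, 0.0688]
tool_rot: [180.0, 0.0, 170.7]
force: [-3.8, -1.5, 12.8]
grip_width: 0.0005
grasp_force: 6.1
```

```bash
python3 -m jog '[{"dp":[0,0.2,0],"twist":0,"fingers":0},{"dp":[0,0.4,0],"twist":0,"fingers":0},{"dp":[0,0.6,0],"twist":0,"fingers":0},{"dp":[0,0.6,0],"twist":0,"fingers":0}]'; python3 -m jog '[{"dp":[0,0.2,0],"twist":0,"fingers":0},{"dp":[0,0.4,0],"twist":0,"fingers":0},{"dp":[0,0.6,0],"twist":0,"fingers":0},{"dp":[0,0.6,0],"twist":0,"fingers":0}]'
```

```text
time_s: 6.95
tool_pos: [0.5571, 0.1736, 0.0684]
tool_rot: [-179.7, -0.1, 170.5]
force: [-6.2, -9.1, 14.7]
grip_width: 0.0004
grasp_force: 7.1
time_s: 7.45
tool_pos: [0.5595, 0.1801, 0.0686]
tool_rot: [-179.8, 0.1, 170.5]
force: [-3.5, -7.7, 12.2]
grip_width: 0.0003
grasp_force: 6.1
```

```bash
python3 -m jog '[{"dp":[0,0.2,0],"twist":0,"fingers":0},{"dp":[0,0.4,0],"twist":0,"fingers":0},{"dp":[0,0.6,0],"twist":0,"fingers":0},{"dp":[0,0.6,0],"twist":0,"fingers":0}]'; python3 - <<'E'
from h import *
for n in('side',):
    c=snap(n)
    b=c['pixels'][150:310,260:400]
    cv2.imwrite(f'pics/{n}2.png',cv2.resize(b,None,fx=3.7,fy=3.7,interpolation=cv2.INTER_CUBIC))
E
```

```text
time_s: 7.95
tool_pos: [0.5607, 0.1857, 0.0687]
tool_rot: [-179.8, 0.1, 170.5]
force: [-2.3, -8.9, 12.0]
grip_width: 0.0008
grasp_force: 6.1
```

View pics/side2.png

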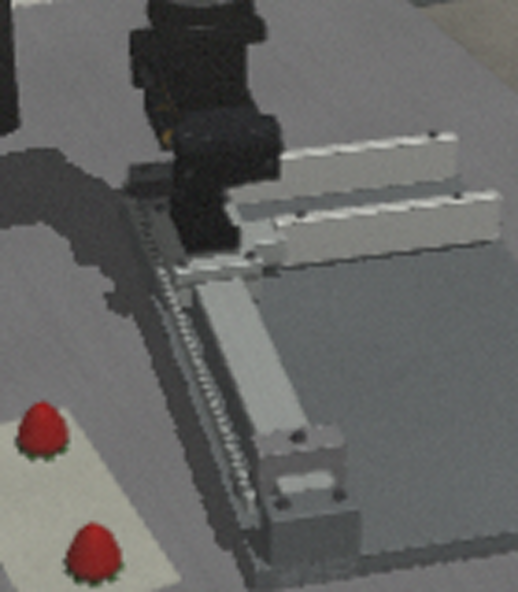

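The guide (saddle front edge near crop (225,265)) looks to be up against the plate stop. I'll push slightly more to confirm, then lift straight up.

```bash
python3 -m jog '[{"dp":[0,0.2,0],"twist":0,"fingers":0},{"dp":[0,0.4,0],"twist":0,"fingers":0},{"dp":[0,0.4,0],"twist":0,"fingers":0},{"dp":[0,0.4,0],"twist":0,"fingers":0}]'
```

```text
time_s: 8.5
tool_pos: [0.561, 0.1868, 0.0683]
tool_rot: [-179.6, 0.1, 170.4]
force: [-2.9, -12.7, 13.2]
grip_width: 0.0004
grasp_force: 8.7
```

```bash
python3 -m jog '[{"dp":[0,0.4,-0.4],"twist":0,"fingers":0},{"dp":[0,0.4,-0.9],"twist":0,"fingers":0},{"dp":[0,0.4,-1.5],"twist":0,"fingers":0},{"dp":[0,0.4,-3],"twist":0,"fingers":0},{"dp":[0,0.4,-6],"twist":0,"fingers":0},{"dp":[0,0.4,-10],"twist":0,"fingers":0},{"dp":[0,0.4,-13],"twist":0,"fingers":0},{"dp":[0,0.4,-14],"twist":0,"fingers":0}]'
python3 -m jog '[{"dp":[0,-4,0],"twist":0,"fingers":0},{"dp":[0,-9,0],"twist":0,"fingers":0},{"dp":[0,-14,0],"twist":0,"fingers":0},{"dp":[0,-19,0],"twist":0,"fingers":0},{"dp":[0,-24,0],"twist":0,"fingers":0},{"dp":[0,-28,0],"twist":0,"fingers":0},{"dp":[0,-30,0],"twist":0,"fingers":0},{"dp":[0,-30,0],"twist":0,"fingers":0}]'
python3 - <<'E'
from h import *
c=snap('top');cv2.imwrite('pics/top3.png',cv2.resize(c['pixels'][180:270,220:384],None,fx=4.8,fy=4.8,interpolation=cv2.INTER_CUBIC))
E
```

```text
time_s: 9.5
tool_pos: [0.5616, 0.199, 0.2091]
tool_rot: [179.8, 0.2, 170.7]
force: [0.2, -0.0, -0.3]
grip_width: 0.0005
grasp_force: 0.0
time_s: 10.5
tool_pos: [0.5111, -0.0992, 0.2059]
tool_rot: [-180.0, -0.0, 170.5]
force: [-0.6, 1.0, -0.1]
grip_width: 0.0006
grasp_force: 0.0
```

View pics/top3.png

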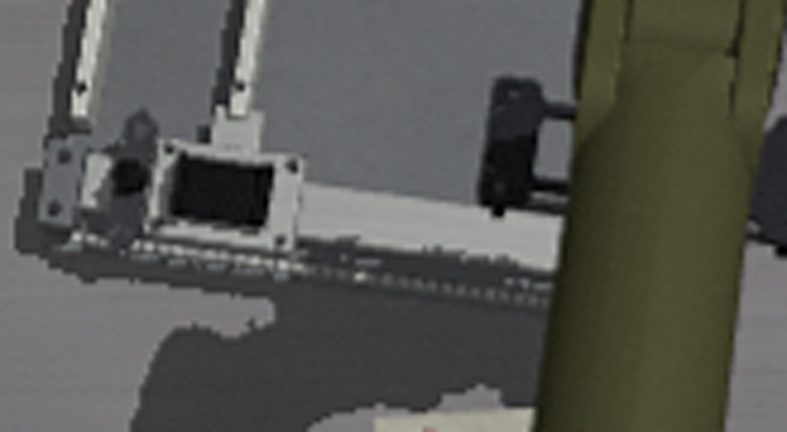

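The pad is now at crop (222,190) and the knob at (130,176). That is about 61 mm apart, so the saddle is against the plate stop and the arm is clear.

```bash
python3 -c "
from cell import env
print(env.sign_off())"
```

```text
the job is handed in; nothing more can be done
None
```

I pressed the pad, slid the guide against the stop with the pointer plate and lifted off straight up; the last picture puts pad and stop about 61 mm apart (62 mm is contact), and I handed the job in at about 10.5 s without seeing a verdict or separately measuring that the pad had sprung back.

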